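# Find the loose bolt on the saw's indexing fixture and hold its cap open

### The job

Turn the turntable (it has a black handle) clockwise an eighth of a turn, until it clicks into its notch. Then tap the bolts on top to find the loose one, the one that sinks, and lift the blue cap with the white knob behind that bolt: finish while holding it open, well past 45 degrees, so that a colleague can get at its lock screw. Leave the caps of the tight bolts shut and do not disturb the other things on the table.

Things in the scene. Friction and masses are not known exactly. Their poses are not given: they have to be found in the camera images.
- swivel_axis (a point): on the upright turning axis, 58 mm above the work surface. A fixed round grey base (230 mm across, 14 mm high) bears a turning disc (184 mm) with a grey beam, 132 x 234 mm, flat top at 58 mm height. This point's axes stay with the base: its yellow index block is on -x; with the turntable in its notch the beam's long side lies along y, handle on +y. The base stands anywhere, at any yaw
- swivel (a joint): turn of the turntable, rad: 0 at the start, growing CLOCKWISE seen from above; the notch (a sprung detent) is at 0.785, where the yellow dash on the disc meets the yellow block on the base. Takes 1 to 2 N at the handle, about 5 N over the bump felt from 0.61 on; within about 0.08 of the notch the detent pulls it in; hard stop at 0.875. It stays in the notch by itself
- swivel_handle (a point): top of the handle: an upright black round post, 18 mm in diameter, with a yellow band near its top, free from 26 mm above the work surface up to this point at 108 mm; it stands on the turntable 150 mm from the turning axis, past the beam's end (26 mm free between post and beam)
- bolt_1_top (a point): centre of the top face of the steel bolt next to the handle: round head, 22 mm in diameter, top 16 mm above the beam (74 mm above the work surface) before tapping. The bolts stand in a row along one long edge of the beam, 78 mm apart, 45 mm off its middle line. x points across the beam from the bolt to its own cap; y along the beam towards the handle
- bolt_1 (a joint): how far bolt 1 has sunk, m, 0 at the start. A tight bolt is rigid (gives under 1.5 mm even when pushed hard); the one loose bolt of the three, which looks the same, sinks 6 mm under 1 to 2 N and stays down. Tap with about 4 to 10 N
- cap_1 (a joint): opening angle of the blue cap behind bolt 1, rad: 0 shut, stop at 1.2. Cap 60 x 46 x 8 mm, hinged along its far edge parallel to the beam, 95 mm beyond the bolt's axis; it opens by its near edge rising. A spring shuts it when let go (about 1 to 2 N at the knob)
- cap_1_knob (a point): centre of the white barrel knob on cap 1 (18 mm diameter, 24 mm long along the hinge line, flat ends, on a 10 mm stem); when shut 92 mm above the work surface, 26 mm above the cap's top face, 48 mm to the near side of the hinge line and 34 mm above it; 47 mm beyond the bolt's axis. Axes turn with the cap: x towards the hinge line; y along the hinge line, towards the handle; the cap opens by right-handed turning about y
- bolt_2_top (a point): centre of the top face of the steel bolt in the middle: round head, 22 mm in diameter, top 16 mm above the beam (74 mm above the work surface) before tapping. The bolts stand in a row along one long edge of the beam, 78 mm apart, 45 mm off its middle line. x points across the beam from the bolt to its own cap; y along the beam towards the handle
- bolt_2 (a joint): how far bolt 2 has sunk, m, 0 at the start. A tight bolt is rigid (gives under 1.5 mm even when pushed hard); the one loose bolt of the three, which looks the same, sinks 6 mm under 1 to 2 N and stays down. Tap with about 4 to 10 N
- cap_2 (a joint): opening angle of the blue cap behind bolt 2, rad: 0 shut, stop at 1.2. Cap 60 x 46 x 8 mm, hinged along its far edge parallel to the beam, 95 mm beyond the bolt's axis; it opens by its near edge rising. A spring shuts it when let go (about 1 to 2 N at the knob)
- cap_2_knob (a point): centre of the white barrel knob on cap 2 (18 mm diameter, 24 mm long along the hinge line, flat ends, on a 10 mm stem); when shut 92 mm above the work surface, 26 mm above the cap's top face, 48 mm to the near side of the hinge line and 34 mm above it; 47 mm beyond the bolt's axis. Axes turn with the cap: x towards the hinge line; y along the hinge line, towards the handle; the cap opens by right-handed turning about y
- bolt_3_top (a point): centre of the top face of the steel bolt farthest from the handle: round head, 22 mm in diameter, top 16 mm above the beam (74 mm above the work surface) before tapping. The bolts stand in a row along one long edge of the beam, 78 mm apart, 45 mm off its middle line. x points across the beam from the bolt to its own cap; y along the beam towards the handle
- bolt_3 (a joint): how far bolt 3 has sunk, m, 0 at the start. A tight bolt is rigid (gives under 1.5 mm even when pushed hard); the one loose bolt of the three, which looks the same, sinks 6 mm under 1 to 2 N and stays down. Tap with about 4 to 10 N
- cap_3 (a joint): opening angle of the blue cap behind bolt 3, rad: 0 shut, stop at 1.2. Cap 60 x 46 x 8 mm, hinged along its far edge parallel to the beam, 95 mm beyond the bolt's axis; it opens by its near edge rising. A spring shuts it when let go (about 1 to 2 N at the knob)
- cap_3_knob (a point): centre of the white barrel knob on cap 3 (18 mm diameter, 24 mm long along the hinge line, flat ends, on a 10 mm stem); when shut 92 mm above the work surface, 26 mm above the cap's top face, 48 mm to the near side of the hinge line and 34 mm above it; 47 mm beyond the bolt's axis. Axes turn with the cap: x towards the hinge line; y along the hinge line, towards the handle; the cap opens by right-handed turning about y
- brush: bystander, leave alone: wooden bench brush, 220 mm; origin at its underside
- wrench: bystander, leave alone: steel spanner, 160 mm; origin at its underside
- offcut: bystander, leave alone: light wooden strip 300 x 40 x 20 mm; origin at its underside
- drill: bystander, leave alone: yellow and black cordless drill standing on its battery, 205 mm high; origin at its underside
- oil_can: bystander, leave alone: can with a red label, 56 mm across, 150 mm high; origin at its underside
- t_bolt: bystander, leave alone: small bolt standing on its 32 mm square steel plate, 49 mm high, near the fixture; origin at its underside
- washer: bystander, leave alone: dark steel washer, 30 mm across, 4 mm thick, near the fixture; origin at its underside
- collar: bystander, leave alone: dark steel collar 40 mm across, 14 mm high, beyond the fixture; origin at its underside

How it is judged (in metres and radians):
On the way, in this order (a step that is already met when the one before it is completed fails the run):
1. the turntable is turned into its notch (within 0.06 rad) (value of joint swivel between 0.725 and 0.845 rad), for 0.3 s.
2. the loose bolt has been tapped: it has sunk more than 3.5 mm (value of joint any of bolt_1, bolt_2, bolt_3 above 0.0035 m), for 0.2 s.
At the end, for the whole second after the job is handed in: The turntable is in its notch (within 0.06 rad), the tapped loose bolt is down (more than 3.5 mm), its cap is open more than 0.75 rad, still, and held by the fingers (more than 0.4 N), and the other two caps are shut (less than 0.15 rad). The robot is still holding (all of step 1 and ((value of joint bolt_1 above 0.0035 m and value of joint cap_1 above 0.75 rad and velocity of joint cap_1 between -0.15 and 0.15 rad/s and contact force between the fingers and cap_1 above 0.4 N and value of joint each of cap_2, cap_3 below 0.15 rad) or (value of joint bolt_2 above 0.0035 m and value of joint cap_2 above 0.75 rad and velocity of joint cap_2 between -0.15 and 0.15 rad/s and contact force between the fingers and cap_2 above 0.4 N and value of joint each of cap_1, cap_3 below 0.15 rad) or (value of joint bolt_3 above 0.0035 m and value of joint cap_3 above 0.75 rad and velocity of joint cap_3 between -0.15 and 0.15 rad/s and contact force between the fingers and cap_3 above 0.4 N and value of joint each of cap_1, cap_2 below 0.15 rad))); the arm keeps its last pose, push and grip.
It fails at once if a cap is lifted (over 0.2 rad) whose bolt has not sunk on tapping ((value of joint cap_1 above 0.2 rad and value of joint bolt_1 below 0.003 m) or (value of joint cap_2 above 0.2 rad and value of joint bolt_2 below 0.003 m) or (value of joint cap_3 above 0.2 rad and value of joint bolt_3 below 0.003 m)).
It fails at once if a bystander is moved more than 30 mm (distance of any of brush, wrench, offcut, drill, oil_can, t_bolt, washer, collar from where it was at the start of the episode above 0.03 m).
It also fails if it takes over 54 s, if anything falls off the work surface, if the arm or the gripper's body presses on something with over 40 N, if the wrist force passes 120 N, or if a joint passes its speed limit or range.

### The arm

A 6-joint arm with a two-finger parallel gripper is mounted at the origin on the work surface. World frame = base frame: x ahead of the robot, y to its left, z up, the work surface at z = 0. Lengths are in mm, angles in rad, forces in N, time in s.
With the tool pointing down it reaches from about 275 to 750 mm from the base axis. Payload 10.2 kg.
Tool frame: the origin (TCP) lies between the finger pads; the fingertips stand 17 mm ahead of it and the grasp point (between the pads) lies 2 mm behind it; z points along the fingers, y is the line along which they close (so a half turn about z gives the same grasp; the last joint's range is limited). The gripper opens to 85 mm and grips with 20 to 120 N. Pads are 22 mm wide; open, the fingers measure 114 mm over their backs; the gripper's body (76 mm by 85 mm) begins 54 mm behind the grasp point. The pads swing forward as they close: fully open they stand 13 mm farther back than shut.
Start: joints at [1.106, 0.313, 1.498, -0, 1.331, -0.223], TCP at [125.724, 509.73, 248.294] pointing down, gripper open.
Joint ranges: [-2.94, 2.94], [-0.97, 2.17], [0.19, 2.56], [-1.23, 4.37], [0.02, 3.11], [-2.88, 2.88]. Speed limits (rad/s): [2.39, 2.39, 3.01, 3.14, 3.14, 3.14].

### API

Orientations are given as a unit quaternion [w, x, y, z].
In Python, from rig import * gives the robot as it stands.
- The arm moves only by the tool step_arm, never from a script. Its argument "commands" is text: rows parted by semicolons, each of 7 numbers parted by spaces: the opening, from 0 (shut) to 1 (fully open), then the shift along the tool's x, y, z in cm, then the turn, a rotation vector about the tool's x, y, z in rad. In form: hand x y z rx ry rz; .... A call has 1 to 20 rows; each row is the pose to reach, as a shift and turn from the pose commanded when the call began, along the tool's axes at that moment; what a row does not reach only later rows make up. A row lasts 1/12 s, in which the tool goes at most 41.7 mm and 7.16 degrees, less where a joint would pass 70% of its speed; a pose out of reach is approached as far as the arm can. A call with a gripper value outside its range is refused whole. The fingers move at their own pace and stop on an object; "newtons" is the grip in N (left out, the last holds). Time passes only in rows, so rows that repeat a pose let the fingers close. It gives the time, the measured TCP pose, the force, the opening and the grip force at its end, in the units of the state.
- sense(): the state, without advancing time (a new reading comes with each control period).
- capture(name): name is "scene" or "top" or "wrist"; returns the picture (420x560x3 uint8, red, green, blue); there is no depth.
- camera_model(name): a dict with "mtx" (3x3 intrinsics, pixels), "eye" and "rotation" of the camera in the world. Camera axes: x right, y down, z forward; pixel columns grow to the right and rows downward; lengths in mm; the calibration is good to about 2 mm. A picture is of the moment at which its call begins: read the wrist's pose just before it. camera_model takes no time and is no camera call; for the wrist camera it gives the pose at the moment of the call.
- finish_job(): hands the job in; it is judged then, once.
Trained networks look in the newest picture that a camera, given by its name, has taken for a name from the list of things; names that differ only in an ending like _2 or _b are one class to them, and where a whole thing is asked for, a point or a joint stands for the part that bears it (a point fixed in the world has none). Each returns a list of dicts, best first, with "score" (0 to 1); they miss things now and then, are a little off and sometimes report something else, mostly with a low value. They report only what shows in the picture. A call takes as long as a camera call.
- search_frame(camera, label): "rect" ([centre column, centre row, width, height] in pixels, round what is visible of it).
- trace(camera, label): "mask" (420x560 bool, what is visible of it) and "rect" ([centre column, centre row, width, height] in pixels, round what is visible of it).
- spot_point(camera, label): "xy" ([column, row] in pixels: a listed point, or the origin of a listed thing).
The state is a dict: "time_s": time; "joints": joint angles; "dq": joint speeds; "tau": joint torques, N m; "eef_pos": TCP position; "ee_rot": TCP orientation; "force": force on the tool from outside, world axes, zero at the start; "wrist_torque": the same for the moment, N m; "grip_width": opening from 0.0 (shut) to 1.0 (fully open); "grip_force": force on a finger pad.
Only numpy, scipy, OpenCV 4.12 (cv2) and the standard library are available. Lean on these libraries where they do the work, as an engineer would, in place of code of your own. Each camera call takes 0.05 s, during which the arm holds its last target. There are 200 camera calls.

## Working session

There is one attempt and no reset: what is moved stays moved. The work goes in short steps, Python scripts to look and compute and a tool call to move; the robot and the scene stay as the last step left them, time stands still between calls to the robot, and variables do not carry over. Pictures are saved under pics/ and viewed, at most 10 in all, crops included, and the job is handed in when it is done.

Besides the shell and the picture viewer there is one more tool, called after "Emit:" as a command line: name --argument value ..., lists and objects as JSON in quotes. step_arm: Moves the arm, as the interface text tells. Its arguments: {"type":"object","properties":{"commands":{"type":"string"},"newtons":{"type":"number"}},"required":["commands"]}

```bash
mkdir -p pics; cat > h.py <<'E'
from rig import *
import numpy as np, cv2
from scipy.spatial.transform import Rotation as R
def ray(cam,uv,m=None):
    m=m or camera_model(cam); d=np.linalg.inv(np.array(m["mtx"]))@np.array([uv[0],uv[1],1.]); return np.array(m["eye"]),np.array(m["rotation"])@d
def at_z(cam,uv,z,m=None):
    e,d=ray(cam,uv,m); return e+d*(z-e[2])/d[2]
def proj(cam,p):
    m=camera_model(cam); c=np.array(m["rotation"]).T@(np.array(p,float)-np.array(m["eye"])); q=np.array(m["mtx"])@c; return q[:2]/q[2]
def save(name,f):
    im=capture(name); cv2.imwrite(f"pics/{f}.png",cv2.cvtColor(np.asarray(im),cv2.COLOR_RGB2BGR)); return im
E
python3 - <<'E'
from h import *
np.set_printoptions(precision=1,suppress=True)
a=save("scene","s0");b=save("top","t0")
cv2.imwrite("pics/both.png",cv2.resize(np.vstack([a,b])[:,:,::-1],(400,600)))
H=dict(swivel_axis=58,swivel_handle=108,bolt_1_top=74,bolt_2_top=74,bolt_3_top=74,cap_1_knob=92,cap_2_knob=92,cap_3_knob=92,t_bolt=0,washer=0,collar=0,drill=0,oil_can=0,brush=0,wrench=0,offcut=0)
for n,z in H.items():
    for c in("top","scene"):
        for r in spot_point(c,n)[:3]: print(n,c,round(r["score"],2),np.array(r["xy"]),at_z(c,r["xy"],z))
print(sense())
for c in("top","scene"): print(camera_model(c)["eye"])
E
```

```text
Traceback (most recent call last):
  File "h.py", line 7, in at_z
    e,d=ray(cam,uv,m); return e+d*(z-e[2])/d[2]
        ~~~^^^^^^^^^^
  File "h.py", line 5, in ray
    m=m or camera_model(cam); d=np.linalg.inv(np.array(m["mtx"]))@np.array([uv[0],uv[1],1.]); return np.array(m["eye"]),np.array(m["rotation"])@d
                                                                                                                        ~~~~~~~~~~~~~~~~~~~~~~~^~
ValueError: matmul: Input operand 1 has a mismatch in its core dimension 0, with gufunc signature (n?,k),(k,m?)->(n?,m?) (size 3 is different from 4)
```

View pics/t0.png

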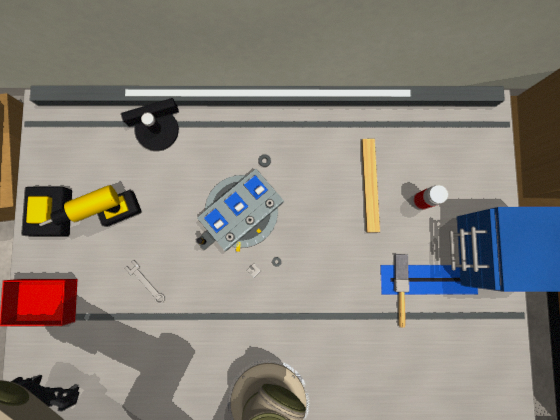

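View pics/s0.png

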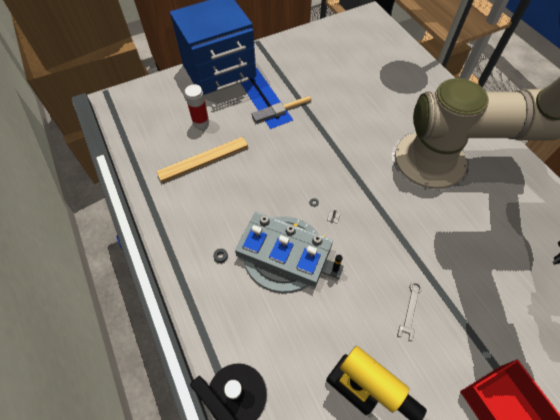

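The top view shows the fixture centred at about (240,211), its handle at (202,240), and the bolts at (229,237), (250,220) and (270,203). The yellow block is at (238,247) and the t_bolt at (254,269). The camera rotation comes as a quaternion, so I'll fix that in the helper.

```bash
python3 - <<'E'
s=open('h.py').read()
s=s.replace('np.array(m["rotation"])','rotm(m)').replace('def ray','def rotm(m):\n    q=m["rotation"]; return R.from_quat([q[1],q[2],q[3],q[0]]).as_matrix()\ndef ray',1)
open('h.py','w').write(s)
E
python3 - <<'E'
from h import *
np.set_printoptions(precision=1,suppress=True)
capture("top");capture("scene")
H=dict(swivel_axis=58,swivel_handle=108,bolt_1_top=74,cap_1_knob=92,t_bolt=0,washer=0,collar=0)
for n,z in H.items():
    for c in("top","scene"):
        for r in spot_point(c,n)[:3]: print(n,c,round(r["score"],2),np.array(r["xy"]),at_z(c,r["xy"],z))
s=sense();print(s["time_s"],s["eef_pos"],s["ee_rot"],s["force"],s["grip_width"])
for c in("top","scene"): print(camera_model(c)["eye"])
q=s["ee_rot"];print(R.from_quat([q[1],q[2],q[3],q[0]]).as_matrix())
for uv in[(238,247),(258,231)]: print(at_z("top",uv,20))
E
```

```text
swivel_axis top 0.58 [238.6 208.8] [576.6  86.6  58. ]
swivel_axis top 0.55 [219.5 224. ] [530.6 143.8  58. ]
swivel_axis scene 0.61 [286.4 242.6] [567.9  82.5  58. ]
swivel_handle top 0.89 [200.  239.9] [480.5 193.2 108. ]
swivel_handle scene 0.62 [338.4 258. ] [482.5 201.4 108. ]
swivel_handle scene 0.2 [290.8 229.9] [552.4  76.4 108. ]
bolt_1_top top 0.41 [228.8 237.6] [488.7 113.8  74. ]
bolt_1_top scene 0.58 [315.7 238.4] [495.8 113.7  74. ]
bolt_1_top scene 0.58 [282.6 108.7] [ 359.8 -348.7   74. ]
cap_1_knob top 0.69 [217.  226.8] [519.4 146.9  92. ]
cap_1_knob scene 0.87 [310.9 250.9] [530.2 146.9  92. ]
t_bolt top 0.57 [251.9 271.7] [386.5  48.    0. ]
t_bolt top 0.56 [253.3 220.1] [547.8  44.1   0. ]
t_bolt scene 0.5 [251.9 229.4] [624.6 -25.9   0. ]
t_bolt scene 0.45 [333.3 216.9] [391.   45.1   0. ]
washer top 0.75 [238.2 211.3] [575.9  92.    0. ]
washer top 0.37 [275.2 258.1] [428.4 -24.7   0. ]
washer scene 0.48 [311.5 202.8] [424.9 -27.2   0. ]
collar top 0.59 [263.  164.2] [728.4  13.3   0. ]
collar scene 0.7 [220.9 255.4] [737.4   9.9   0. ]
0.95 [125.7 509.7 248.3] [0.  0.1 1.  0. ] [-0.7 -0.3 -0.4] 0.9999846768532478
[ 424.1   -0.6 1271. ]
[ 803.7  513.  1059.9]
[[-1.   0.2  0. ]
 [ 0.2  1.   0. ]
 [-0.   0.  -1. ]]
[462.6  90.3  20. ]
[511.9  28.7  20. ]
```

```bash
cat >> h.py <<'E'
def delta(p,yaw,s=None):
    """tool-frame shift (cm) and rotvec to put TCP at p, tool down, tool y at world angle yaw (mod pi)"""
    s=s or sense(); q=s["ee_rot"]; A=R.from_quat([q[1],q[2],q[3],q[0]])
    best=None
    for k in(0,np.pi):
        y=np.array([np.cos(yaw+k),np.sin(yaw+k),0]); z=np.array([0,0,-1.]); B=R.from_matrix(np.c_[np.cross(y,z),y,z])
        rv=(A.inv()*B).as_rotvec()
        if best is None or np.linalg.norm(rv)<np.linalg.norm(best): best=rv
    return np.round(A.inv().apply(np.array(p,float)-s["eef_pos"])/10,2),np.round(best,3)
E
python3 - <<'E'
from h import *
print(delta([481,198,200],np.radians(38.5)))
E
```

```text
(array([-41.96, -21.76,   4.83]), array([0.   , 0.   , 0.657]))
```

Emit:
step_arm --commands "1 -42 -21.8 4.8 0 0 0.66;1 -42 -21.8 4.8 0 0 0.66;1 -42 -21.8 4.8 0 0 0.66;1 -42 -21.8 4.8 0 0 0.66;1 -42 -21.8 4.8 0 0 0.66;1 -42 -21.8 4.8 0 0 0.66;1 -42 -21.8 4.8 0 0 0.66;1 -42 -21.8 4.8 0 0 0.66;1 -42 -21.8 4.8 0 0 0.66;1 -42 -21.8 4.8 0 0 0.66;1 -42 -21.8 4.8 0 0 0.66;1 -42 -21.8 4.8 0 0 0.66;1 -42 -21.8 4.8 0 0 0.66;1 -42 -21.8 4.8 0 0 0.66;1 -42 -21.8 4.8 0 0 0.66;1 -42 -21.8 4.8 0 0 0.66"

```text
time_s: 2.28
eef_pos: [480.6, 198.4, 200.6]
ee_rot: [0.0, 0.435, 0.9, 0.0]
force: [-0.2, 0.2, 0.9]
grip_width: 0.996
grip_force: 0.0
```

```bash
python3 - <<'E'
from h import *
np.set_printoptions(precision=1,suppress=True)
s=sense();print(s["time_s"],s["eef_pos"],s["joints"])
save("wrist","w0")
H=dict(swivel_axis=58,swivel_handle=108,bolt_1_top=74,cap_1_knob=92)
for n,z in H.items():
    for r in spot_point("wrist",n)[:4]: print(n,round(r["score"],2),np.array(r["xy"]),at_z("wrist",r["xy"],z))
E
```

```text
2.2833 [480.6 198.4 200.6] [ 0.2  0.3  1.6  0.   1.2 -0.5]
swivel_axis 0.57 [285.5 350.1] [577.7  80.3  58. ]
bolt_1_top 0.95 [228.7 285. ] [488.3 114.4  74. ]
cap_1_knob 0.67 [281.7 297.3] [524.  142.2  92. ]
cap_1_knob 0.32 [112.6 300.7] [419.1  55.   92. ]
```

View pics/w0.png

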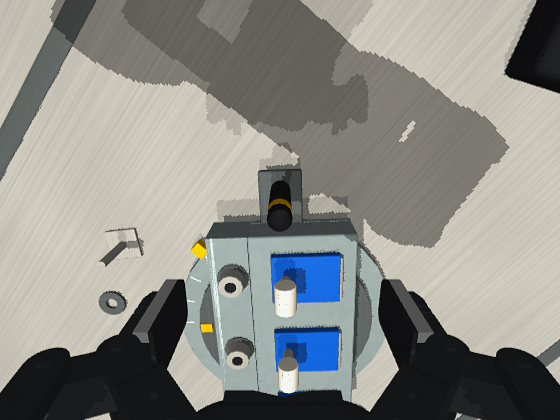

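The wrist view shows the handle's top at (279,217), bolt heads at (231,280) and (237,354), and knobs at about (287,298) and (289,374). The dash at (207,328) and the block at (199,248) are also visible.

```bash
python3 - <<'E'
from h import *
from scipy.optimize import least_squares
np.set_printoptions(precision=1,suppress=True)
P=[((279,217),(0,150,108)),((231,280),(-45,78,74)),((237,354),(-45,0,74)),((287,298),(2,78,92)),((289,374),(2,0,92))]
Q=[((200,239.9),(0,150,108)),((228.8,237.6),(-45,78,74)),((217,226.8),(2,78,92)),((250,220),(-45,0,74)),((270,203),(-45,-78,74))]
def w(v,l): c,s=np.cos(v[2]),np.sin(v[2]); return [v[0]+c*l[0]-s*l[1],v[1]+s*l[0]+c*l[1],l[2]]
f=lambda v,c,P:np.ravel([proj(c,w(v,l))-u for u,l in P])
for c,p in(("wrist",P),("top",Q)):
    r=least_squares(f,[572,84,.67],args=(c,p)); print(c,r.x[:2],np.degrees(r.x[2]),r.fun)
    v=r.x;print("handle",w(v,(0,150,108)), "after 45cw",w(v-[0,0,.7854],(0,150,108)))
    if c=="wrist": v0=v
print(at_z("wrist",(199,248),20),at_z("top",(238,247),20))
h=w(v0,(0,150,84)); print(delta(h,v0[2]))
E
```

```text
wrist [573.4  85.3] 39.810566737419116 [ 2.  -0.2 -0.4  3.7 -0.   3.3 -1.  -3.7 -1.1 -2.7]
handle [np.float64(477.3739254374107), np.float64(200.49252528155034), 108] after 45cw [np.float64(586.9792436151108), np.float64(234.6528460376481), 108]
top [574.2  82. ] 40.49998146568452 [-1.   1.3  0.6 -0.2  1.5 -1.9 -0.5  0.3 -0.6  0.5]
handle [np.float64(476.74007539067566), np.float64(196.0227815176074), 108] after 45cw [np.float64(585.9264331166612), np.float64(231.49942980246493), 108]
[453.6  98.4  20. ] [462.6  90.3  20. ]
(array([ 0.4, -0.1, 11.7]), array([ 0.,  0., -0.]))
```

Emit:
step_arm --commands "1 0.2 -0.3 4;1 0.2 -0.3 8"

```text
invalid input at $.commands[0]: expected 7 numbers
```

Emit:
step_arm --commands "1 0.2 -0.3 4 0 0 0;1 0.2 -0.3 8 0 0 0;1 0.2 -0.3 11.6 0 0 0;1 0.2 -0.3 11.6 0 0 0;0 0.2 -0.3 11.6 0 0 0;0 0.2 -0.3 11.6 0 0 0;0 0.2 -0.3 11.6 0 0 0;0 0.2 -0.3 11.6 0 0 0;0 0.2 -0.3 11.6 0 0 0;0 0.2 -0.3 11.6 0 0 0;0 0.2 -0.3 11.6 0 0 0;0 0.2 -0.3 11.6 0 0 0" --newtons 20

```text
time_s: 3.53
eef_pos: [478.2, 197.4, 85.4]
ee_rot: [0.001, 0.436, 0.9, 0.001]
force: [-1.7, -0.4, 6.6]
grip_width: 0.201
grip_force: 20.7
```

Emit:
step_arm --commands "0 0 0.78 0 0 0 0.052;0 -0.03 1.57 0 0 0 0.105;0 -0.11 2.35 0 0 0 0.157;0 -0.23 3.13 0 0 0 0.209;0 -0.39 3.9 0 0 0 0.262;0 -0.59 4.66 0 0 0 0.314;0 -0.83 5.41 0 0 0 0.367;0 -1.11 6.14 0 0 0 0.419;0 -1.43 6.86 0 0 0 0.471;0 -1.78 7.56 0 0 0 0.524;0 -2.17 8.24 0 0 0 0.576;0 -2.6 8.9 0 0 0 0.628;0 -3.06 9.54 0 0 0 0.681;0 -3.55 10.15 0 0 0 0.733;0 -4.08 10.74 0 0 0 0.785;0 -4.08 10.74 0 0 0 0.785;0 -4.08 10.74 0 0 0 0.785"

```text
time_s: 4.95
eef_pos: [587.9, 232.3, 85.4]
ee_rot: [0.0, 0.747, 0.665, 0.001]
force: [-2.4, 1.8, 6.5]
grip_width: 0.205
grip_force: 20.6
```

Open (the detent centres it), rise and look.

Emit:
step_arm --commands "1 0 0 0 0 0 0;1 0 0 0 0 0 0;1 0 0 0 0 0 0;1 0 0 0 0 0 0;1 0 0 0 0 0 0;1 0 0 -4 0 0 0;1 0 0 -8 0 0 0;1 0 0 -13 0 0 0;1 0 0 -13 0 0 0;1 0 0 -13 0 0 0;1 0 0 -13 0 0 0"

```text
time_s: 5.87
eef_pos: [587.1, 231.8, 213.9]
ee_rot: [-0.0, 0.747, 0.665, -0.0]
force: [-0.2, -0.3, -0.7]
grip_width: 0.998
grip_force: 0.0
```

```bash
python3 - <<'E'
from h import *
np.set_printoptions(precision=1,suppress=True)
s=sense();print(s["time_s"],s["eef_pos"],s["force"])
save("wrist","w1");save("top","t1")
for c in("wrist","top"):
  for n,z in dict(swivel_handle=108,bolt_1_top=74,bolt_2_top=74,cap_1_knob=92).items():
    for r in spot_point(c,n)[:3]: print(c,n,round(r["score"],2),np.array(r["xy"]),at_z(c,r["xy"],z))
E
```

```text
5.8667 [587.1 231.8 213.9] [-0.2 -0.3 -0.7]
wrist swivel_handle 0.89 [282.7 212. ] [587. 235. 108.]
wrist bolt_1_top 0.76 [236.8 282. ] [537.4 162.1  74. ]
wrist bolt_1_top 0.33 [290.3 360.5] [575.3  69.7  74. ]
wrist bolt_2_top 0.76 [241.2 351.5] [529.4  85.7  74. ]
wrist cap_1_knob 0.6 [286.7 287.5] [582.3 162.3  92. ]
top bolt_1_top 0.38 [215.6 221.9] [535.5 153.5  74. ]
top bolt_2_top 0.5 [238.3 223. ] [532.1  86.   74. ]
top cap_1_knob 0.75 [212.  205.5] [582.3 162.5  92. ]
```

View pics/w1.png

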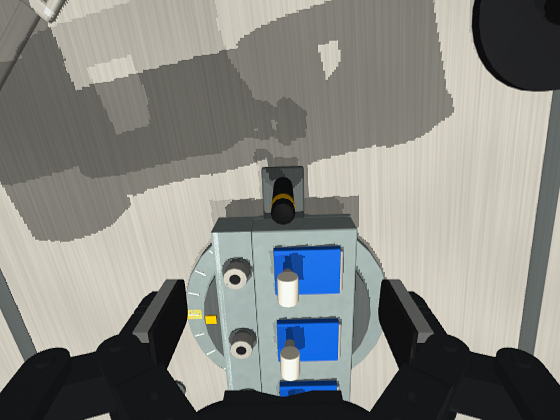

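The dash at (210,320) has met the block at (196,314), so the turntable is in its notch. Bolts 1 and 2 are at (236,280) and (241,350).

```bash
python3 - <<'E'
from h import *
from scipy.optimize import least_squares
np.set_printoptions(precision=1,suppress=True)
P=[("wrist",(282.7,212),(0,150,108)),("wrist",(236,281),(-45,78,74)),("wrist",(241,350),(-45,0,74)),("wrist",(287.5,288.5),(2,78,92)),("wrist",(290,363),(2,0,92)),("top",(212,205.5),(2,78,92)),("top",(238.3,223),(-45,0,74))]
def w(v,l): c,s=np.cos(v[2]),np.sin(v[2]); return np.array([v[0]+c*l[0]-s*l[1],v[1]+s*l[0]+c*l[1],l[2]])
r=least_squares(lambda v:np.ravel([proj(c,w(v,l))-u for c,u,l in P]),[572,84,-.08]);v=r.x
print(v[:2],np.degrees(v[2]),r.fun); np.save("v.npy",v)
for i,y in enumerate((78,0,-78)): print("bolt",i+1,w(v,(-45,y,74)),"knob",w(v,(2,y,92)))
p=w(v,(-45,78,96)); print(delta([*p[:2],96],v[2]+np.pi/2), delta([*p[:2],96],v[2]))
E
```

```text
[575.3  83.4] -4.621231685304952 [-0.3  2.3 -1.  -2.   0.5 -0.3  0.4 -0.2  0.5 -0.7  0.5 -0.4 -0.3  0.5]
bolt 1 [536.7 164.8  74. ] knob [583.6 161.   92. ]
bolt 2 [530.4  87.1  74. ] knob [577.3  83.3  92. ]
bolt 3 [524.1   9.3  74. ] knob [571.    5.5  92. ]
(array([-7.2, -4.2, 11.8]), array([-0. ,  0. ,  1.5])) (array([-7.2, -4.2, 11.8]), array([-0.,  0., -0.]))
```

Emit:
step_arm --commands "0 -3 -2 0 0 0 0.12;0 -7.2 -4.2 0 0 0 0.24;0 -7.2 -4.2 0 0 0 0.36;0 -7.2 -4.2 0 0 0 0.48;0 -7.2 -4.2 0 0 0 0.6;0 -7.2 -4.2 0 0 0 0.72;0 -7.2 -4.2 0 0 0 0.84;0 -7.2 -4.2 0 0 0 0.96;0 -7.2 -4.2 2 0 0 1.08;0 -7.2 -4.2 4 0 0 1.2;0 -7.2 -4.2 6 0 0 1.32;0 -7.2 -4.2 8 0 0 1.44;0 -7.2 -4.2 10 0 0 1.5;0 -7.2 -4.2 11 0 0 1.5;0 -7.2 -4.2 11.7 0 0 1.5;0 -7.2 -4.2 11.7 0 0 1.5"

```text
time_s: 7.7
eef_pos: [536.9, 165.1, 96.5]
ee_rot: [0.0, 1.0, -0.022, -0.001]
force: [0.4, 0.4, 0.4]
grip_width: -0.001
grip_force: 0.0
```

Emit:
step_arm --commands "0 0 0 0.1 0 0 0;0 0 0 0.2 0 0 0;0 0 0 0.3 0 0 0;0 0 0 0.4 0 0 0;0 0 0 0.5 0 0 0;0 0 0 0.5 0 0 0"

```text
time_s: 8.2
eef_pos: [537.2, 165.2, 92.3]
ee_rot: [-0.0, 1.0, -0.023, -0.0]
force: [-0.5, -0.2, -0.5]
grip_width: 0.002
grip_force: 0.0
```

Emit:
step_arm --commands "0 0 0 0.1 0 0 0;0 0 0 0.2 0 0 0;0 0 0 0.2 0 0 0;0 0 0 0.2 0 0 0"

```text
time_s: 8.53
eef_pos: [537.4, 165.2, 90.6]
ee_rot: [-0.0, 1.0, -0.023, 0.0]
force: [-1.2, -0.3, 2.8]
grip_width: 0.001
grip_force: 2.0
```

Emit:
step_arm --commands "0 0 0 0.1 0 0 0;0 0 0 0.2 0 0 0;0 0 0 0.2 0 0 0;0 0 0 0.2 0 0 0"

```text
time_s: 8.87
eef_pos: [537.8, 165.3, 90.4]
ee_rot: [-0.0, 1.0, -0.023, 0.001]
force: [-6.2, -0.8, 18.6]
grip_width: -0.002
grip_force: 9.5
```

Emit:
step_arm --commands "0 0 0 -1.2 0 0 0;0 0 0 -2.4 0 0 0;0 -0.3 3.9 -2.4 0 0 0;0 -0.3 7.8 -2.4 0 0 0;0 -0.3 7.8 -2.4 0 0 0;0 -0.3 7.8 -1.4 0 0 0;0 -0.3 7.8 -0.6 0 0 0;0 -0.3 7.8 -0.4 0 0 0;0 -0.3 7.8 -0.3 0 0 0;0 -0.3 7.8 -0.2 0 0 0;0 -0.3 7.8 -0.1 0 0 0;0 -0.3 7.8 -0.1 0 0 0;0 -0.3 7.8 -0.1 0 0 0"

```text
time_s: 9.95
eef_pos: [530.8, 87.6, 89.4]
ee_rot: [0.0, 1.0, -0.022, 0.0]
force: [0.5, -0.8, -0.2]
grip_width: -0.001
grip_force: 0.0
```

Emit:
step_arm --commands "0 0 0 0.05 0 0 0;0 0 0 0.1 0 0 0;0 0 0 0.1 0 0 0;0 0 0 0.1 0 0 0"

```text
time_s: 10.28
eef_pos: [530.8, 87.4, 88.4]
ee_rot: [0.0, 1.0, -0.023, 0.0]
force: [-0.4, 0.5, 1.1]
grip_width: 0.002
grip_force: 0.3
```

Emit:
step_arm --commands "0 0 0 0.05 0 0 0;0 0 0 0.1 0 0 0;0 0 0 0.1 0 0 0;0 0 0 0.1 0 0 0"

```text
time_s: 10.62
eef_pos: [530.7, 87.3, 87.2]
ee_rot: [0.0, 1.0, -0.023, -0.0]
force: [0.4, 0.1, 0.5]
grip_width: -0.001
grip_force: 0.2
```

Emit:
step_arm --commands "0 0 0 0.1 0 0 0;0 0 0 0.2 0 0 0;0 0 0 0.2 0 0 0;0 0 0 0.2 0 0 0"

```text
time_s: 10.95
eef_pos: [530.6, 87.4, 85.2]
ee_rot: [0.0, 1.0, -0.023, -0.0]
force: [-0.1, 0.2, 0.6]
grip_width: -0.001
grip_force: 0.0
```

Emit:
step_arm --commands "0 0 0 0.05 0 0 0;0 0 0 0.1 0 0 0;0 0 0 0.15 0 0 0;0 0 0 0.15 0 0 0;0 0 0 0.15 0 0 0"

```text
time_s: 11.37
eef_pos: [530.7, 87.4, 84.9]
ee_rot: [0.0, 1.0, -0.022, 0.0]
force: [-5.4, 0.2, 12.0]
grip_width: -0.002
grip_force: 6.3
```

Emit:
step_arm --commands "0 0 0 0.05 0 0 0;0 0 0 0.1 0 0 0;0 0 0 0.1 0 0 0;0 0 0 0.1 0 0 0;0 0 0 0.1 0 0 0"

```text
time_s: 11.78
eef_pos: [530.7, 87.4, 84.8]
ee_rot: [0.0, 1.0, -0.022, 0.0]
force: [-9.3, 0.0, 21.5]
grip_width: -0.0
grip_force: 10.9
```

Bolt 2 sank 6 mm and bottomed, so it is the loose one. Rise, open and check the knob's position.

Emit:
step_arm --commands "0 0 0 -4 0 0 0;1 0 0 -8 0 0 0;1 0 0 -12 0 0 0;1 0 0 -12 0 0 0;1 0 0 -12 0 0 0;1 0 0 -12 0 0 0;1 0 0 -12 0 0 0"

```text
time_s: 12.37
eef_pos: [530.1, 87.4, 201.4]
ee_rot: [-0.0, 1.0, -0.023, -0.001]
force: [0.5, 0.5, -0.4]
grip_width: 0.845
grip_force: 0.0
```

```bash
python3 - <<'E'
from h import *
np.set_printoptions(precision=1,suppress=True)
s=sense();print(s["time_s"],s["eef_pos"],s["force"])
save("wrist","w2");capture("top");v=np.load("v.npy")
print(proj("wrist",[577.3,83.3,92]),proj("top",[577.3,83.3,92]))
for c in("wrist","top"):
    for r in spot_point(c,"cap_2_knob")[:4]: print(c,round(r["score"],2),np.array(r["xy"]),at_z(c,r["xy"],92))
print(delta([577.3,83.3,140],v[2]+np.pi/2))
E
```

```text
12.3667 [530.1  87.4 201.4] [ 0.5  0.5 -0.4]
[284.6 150.4] [238.9 207.1]
wrist 0.77 [285.6 147.7] [579.3  82.5  92. ]
(array([4.7, 0.2, 6.2]), array([0., 0., 0.]))
```

View pics/w2.png

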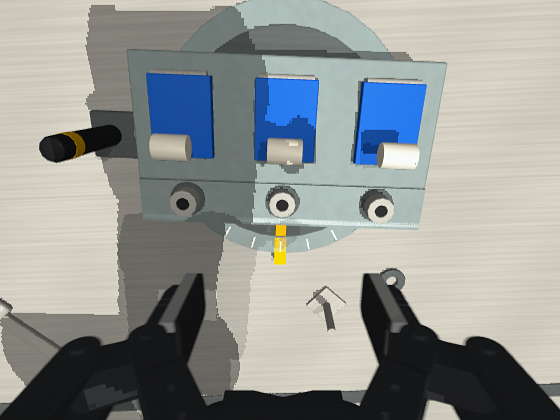

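Middle knob at (285,151) and bolt 2 visibly lower at (282,201), matching the predicted position. Descend and grip the knob by its ends.

Emit:
step_arm --commands "0.6 2.4 0.1 2 0 0 0.035;0.6 4.8 0.2 4 0 0 0.035;0.6 4.8 0.2 6 0 0 0.035;0.6 4.8 0.2 8 0 0 0.035;0.6 4.8 0.2 9.5 0 0 0.035;0.6 4.8 0.2 10.7 0 0 0.035;0.6 4.8 0.2 10.7 0 0 0.035;0 4.8 0.2 10.7 0 0 0.035;0 4.8 0.2 10.7 0 0 0.035;0 4.8 0.2 10.7 0 0 0.035;0 4.8 0.2 10.7 0 0 0.035;0 4.8 0.2 10.7 0 0 0.035;0 4.8 0.2 10.7 0 0 0.035;0 4.8 0.2 10.7 0 0 0.035" --newtons 25

```text
time_s: 13.73
eef_pos: [579.0, 83.7, 96.8]
ee_rot: [-0.0, 0.999, -0.04, 0.001]
force: [-0.1, 5.2, 5.1]
grip_width: 0.279
grip_force: 29.0
```

Emit:
step_arm --commands "0 0.25 0 -0.33 0 0 0;0 0.52 0 -0.64 0 0 0;0 0.81 0 -0.93 0 0 0;0 1.13 0 -1.19 0 0 0;0 1.46 0 -1.44 0 0 0;0 1.8 0 -1.66 0 0 0;0 2.16 0 -1.86 0 0 0;0 2.54 0 -2.03 0 0 0;0 2.92 0 -2.17 0 0 0;0 3.32 0 -2.29 0 0 0;0 3.72 0 -2.38 0 0 0;0 4.13 0 -2.44 0 0 0;0 4.54 0 -2.48 0 0 0;0 4.95 0 -2.48 0 0 0;0 5.36 0 -2.45 0 0 0;0 5.36 0 -2.45 0 0 0;0 5.36 0 -2.45 0 0 0;0 5.36 0 -2.45 0 0 0"

```text
time_s: 15.23
eef_pos: [631.4, 79.4, 120.2]
ee_rot: [-0.0, 0.999, -0.04, -0.001]
force: [-2.5, 5.1, 0.5]
grip_width: 0.271
grip_force: 24.5
```

```bash
python3 - <<'E'
from h import *
s=sense();print(s["time_s"],s["eef_pos"],s["force"],s["grip_force"],s["grip_width"])
a=save("scene","s3");b=save("wrist","w3")
x=cv2.resize(a[180:320,190:390],(560,392)); cv2.imwrite("pics/c3.png",cv2.resize(np.vstack([x,b])[:,:,::-1],(413,600)))
E
```

```text
15.2333 [631.37735026  79.38611114 120.203571  ] [-2.45235623  5.05958593  0.50922154] 24.532713890075684 0.2707952708574245
```

View pics/c3.png

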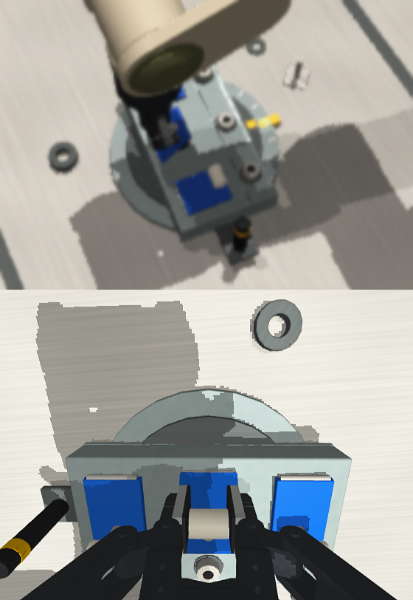

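The knob is still gripped at (208,522) with cap 2 swung open. Caps 1 and 3 look flat and the dash meets the block. I'll relieve the 5 N side load slightly, then settle.

Emit:
step_arm --commands "0 0 -0.05 0 0 0 0;0 0 -0.05 0 0 0 0;0 0 -0.05 0 0 0 0;0 0 -0.05 0 0 0 0;0 0 -0.05 0 0 0 0;0 0 -0.05 0 0 0 0"

```text
time_s: 15.83
eef_pos: [631.9, 79.4, 120.2]
ee_rot: [-0.0, 0.999, -0.04, -0.0]
force: [-4.1, 1.8, 0.0]
grip_width: 0.275
grip_force: 24.6
```

```bash
python3 - <<'E'
from h import *
s=sense();print(s["time_s"],s["eef_pos"],s["force"],s["grip_force"],s["grip_width"])
print(finish_job())
E
```

```text
15.8333 [631.86095975  79.42826759 120.23123862] [-4.14808263  1.83885714  0.00819078] 24.5904341340065 0.2748238413037048
the job is handed in; nothing more can be done
None
```

I turned the turntable into its notch, found bolt 2 loose (it sank about 6 mm; bolt 1 was rigid and I didn't tap bolt 3), and handed the job in at 15.8 s holding cap 2 open at about 1 rad, worked out from the tool's movement; no verdict came back.

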